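Refit the knob of the dresser-top radio and hold it pressed in

TASK

The control knob of the table radio has come off and lies in the valet tray. Lift it out, turn it so that the flat in its bore (under the pointed nose) meets the flat of the radio's bare D-shaped spindle, push it fully onto the spindle, then press it in to its stop, as you do to switch the radio on. Finish while still holding the knob pressed in, without letting go, and leave all the other things where they are.

Things in the scene. Friction and masses are not known exactly. Their poses are not given: they have to be found in the camera images.
- knob: The loose knob, dark die-cast metal, about 120 g, standing on its open underside in the tray. Origin: centre of its underside, z up. A round skirt 44 mm across and 8 mm high carries a straight grip bar along the knob's x axis: 18 mm wide (y -9 to +9), z 8 to 26 mm, from a blunt end at x -19 to a pointed nose at x +22 mm. Pinch the bar across its width (knob's y).
- knob_nose (a point): Tip of the knob's pointed nose, at the top of the bar, a thin white line behind it: x +22, z +26 mm from the knob's origin, same axes. The bar tapers to the nose from x +15 mm on. The flat in the bore is on this side.
- knob_bore (a point): Inner end of the knob's blind D-bore, on the axis 15 mm above its underside, same axes as the knob. Below it 12 mm of D-bore, 13 mm across, with its flat on the nose (+x) side 2.1 mm from the axis, then a round recess 20 mm wide and 3 mm deep. When the knob is fully on, this point lies on spindle_tip.
- radio: Table radio in a wooden case, 150 x 260 x 100 mm (x, y, z), does not slide. Origin: centre of its underside; front grille on its -x side. On its flat grey top panel, 100 mm up: a round black grille, four low keys (3 mm) and at x -15, y -68 mm the bare spindle, upright in a hexagonal brass nut (2 mm high) on a round scale plate.
- spindle_tip (a point): Centre of the top of the bare aluminium spindle, 20 mm above the radio's top panel when out; turns and sinks with it. D-shaft of 12 mm diameter, z up; its flat faces along this point's x, 1.5 mm from the axis; top 1.1 mm chamfered. The knob fits with about 0.5 mm play all round and some 6 degrees of twist; knob's x must point along this x.
- push (a joint): How far the spindle is pressed in, m: 0 = out, 0.004 = at its stop (a fully fitted knob's underside is then 1 mm above the panel, 5 mm when out). Spring: moves from about 3 N on, at the stop at about 9 N; springs out again when let go.
- spindle (a joint): Angle of the spindle about its vertical axis relative to the radio, rad, counter-clockwise from above; at 0 its flat faces along the radio's +x. It turns with a drag of about 0.05 N m and stays where it is left.
- tray: Shallow valet tray of dark wood with grey lining, 180 x 280 mm (x, y), rim 32 mm high, walls and floor 6 mm thick; does not slide. Origin: centre of its underside. The knob stands in its -y half, a tin and a ring box in its +y half.
- polish_tin: Bystander in the tray: flat round metal tin, 62 mm across, 23 mm high. Origin: centre of its underside.
- ring_box: Bystander in the tray: small wooden box, 48 x 48 x 37 mm. Origin: centre of its underside.
- perfume: Bystander: amber glass bottle, 34 x 46 mm and 108 mm high with its black cap. Origin: centre of its underside.
- jug: Bystander: white enamel mug, 76 mm wide, 85 mm high, one handle. Origin: centre of its underside.
- brush: Bystander: clothes brush, wooden back with black bristle block, 170 x 40 x 34 mm. Origin: centre of its underside.
- lint_roller: Bystander: lint roller lying down, 225 mm long, roll 48 mm thick. Origin: on the table under the inner end of the roll.
- cream_jar: Bystander: white jar with metal lid, 64 mm wide, 62 mm high. Origin: centre of its underside.

How it is judged (in metres and radians):
On the way, in this order (a step that is already met when the one before it is completed fails the run):
1. the knob is lifted clear of the tray by the fingers (its underside at least 55 mm above the dresser top) (height (world z) of knob above 0.055 m and contact force between the fingers and knob above 0.5 N and contact force between knob and tray below 0.05 N and horizontal distance between knob and spindle_tip above 0.03 m), for 0.1 s.
2. the knob is on the spindle, nose to the flat (spindle at least 4 mm into the D-bore) (horizontal distance between knob and spindle_tip below 0.002 m and z of knob_bore in the frame of spindle_tip below 0.008 m and x of knob_nose in the frame of spindle_tip above 0.015 m and angle between the x axis of knob and the x axis of spindle_tip, either way round below 0.3 rad), for 0.05 s.
At the end, for the whole second after the job is handed in: For the last second the knob sits fully on the spindle (bore end within 1.5 mm of the spindle tip, axes within 2 mm, nose to the flat within 0.3 rad, tilted under 0.12 rad), the fingers hold it with more than 3 N and keep the spindle pressed in by more than 3 of its 4 mm, at rest (value of joint push above 0.003 m and horizontal distance between knob and spindle_tip below 0.002 m and z of knob_bore in the frame of spindle_tip below 0.0015 m and x of knob_nose in the frame of spindle_tip above 0.015 m and angle between the x axis of knob and the x axis of spindle_tip, either way round below 0.3 rad and angle between knob's own z axis and vertical below 0.12 rad and contact force between the fingers and knob above 3 N and linear speed of knob below 0.02 m/s); the arm keeps its last pose, push and grip.
It fails at once if a bystander is moved by more than 30 mm (distance of any of polish_tin, ring_box, perfume, jug, brush, lint_roller, cream_jar from where it was at the start of the episode above 0.03 m).
It also fails if it takes over 45 s, if anything falls off the work surface, if the arm or the gripper's body presses on something with over 40 N, if the wrist force passes 120 N, or if a joint passes its speed limit or range.

ROBOT

A 7-joint arm with a two-finger parallel gripper is mounted at the origin on the work surface. World frame = base frame: x ahead of the robot, y to its left, z up, the work surface at z = 0. Lengths are in mm, angles in rad, forces in N, time in s.
With the tool pointing down it reaches from about 350 to 900 mm from the base axis. Payload 7.2 kg.
Tool frame: the origin (TCP) lies midway between the tips of the shut fingers; the grasp point (between the pads) lies 19 mm behind it; z points along the fingers, y is the line along which they close (so a half turn about z gives the same grasp; the last joint's range is limited). The gripper opens to 88 mm and grips with 3 to 60 N. Pads are 20 mm wide; open, the fingers measure 115 mm over their backs; the gripper's body (75 mm by 178 mm) begins 61 mm behind the grasp point.
Start: joints at [1.09, 0.411, -0.013, 1.596, 0.006, 1.134, -0.082], TCP at [250.724, -572.509, 222.653] pointing down, gripper open.
Joint ranges: [-2.95, 2.95], [-0.29, 1.99], [-1.47, 1.44], [0.14, 2.54], [-1.03, 4.17], [0.13, 1.85], [-2.86, 2.86]. Speed limits (rad/s): [2.39, 2.39, 3.01, 3.01, 3.14, 3.14, 3.14].

INTERFACE

Orientations are given as a 3x3 rotation matrix whose columns are the frame's x, y, z axes.
In Python, from bench import r gives the robot as it stands.
- The arm moves only by the tool play_rows, never from a script. Its argument "targets" is a list that holds one entry, the list of rows, each a list of 5 numbers: the shift along the tool's x, y, z in m, then the turn about the tool's z in degrees, then the gripper command: -1 is shut, 1 is fully open, values between are in proportion. In form: [[[dx, dy, dz, turn, gripper], ...]]. A call has exactly 8 rows; each row shifts and turns the commanded pose from where the row before left it, along the tool's axes as they then stand; what a row does not reach is not made up. A row lasts 1/10 s, in which the tool goes at most 50 mm and 8.59 degrees, less where a joint would pass 70% of its speed; a pose out of reach is approached as far as the arm can. A call with a gripper value outside its range is refused whole. The fingers move at their own pace and stop on an object; "grip_force" is the grip in N (left out, the last holds). Time passes only in rows, so rows that do not move let the fingers close, or fill a call up. It gives the time, the measured TCP pose, the force, the opening and the grip force at its end, in the units of the state.
- r.observe(): the state, without advancing time (a new reading comes with each control period).
- r.snapshot(name): name is "scene" or "top" or "wrist"; returns (picture, depth): 400x640x3 uint8, blue, green, red; 400x640 float32, mm along the optical axis (not along the pixel's ray), 0 where there is no reading.
- r.camera_info(name): a dict with "fx", "fy", "cx", "cy" (pixels), "view" (4x4, takes a point from world to camera coordinates). Camera axes: x right, y down, z forward; pixel columns grow to the right and rows downward; lengths in mm; the calibration is good to about 2 mm. A picture is of the moment at which its call begins: read the wrist's pose just before it. camera_info takes no time and is no camera call; for the wrist camera it gives the pose at the moment of the call.
- r.job_done(): hands the job in; it is judged then, once.
The state is a dict: "time_s": time; "q": joint angles; "joint_vel": joint speeds; "joint_torque": joint torques, N m; "ee_pos": TCP position; "tcp_rot": TCP orientation; "contact_force": force on the tool from outside, world axes, zero at the start; "wrist_torque": the same for the moment, N m; "opening": opening from 0.0 (shut) to 1.0 (fully open); "grip_force": force on a finger pad.
Only numpy, scipy, OpenCV 4.12 (cv2) and the standard library are available. Lean on these libraries where they do the work, as an engineer would, in place of code of your own. Each camera call takes 0.05 s, during which the arm holds its last target. There are 200 camera calls.

## Working session

There is one attempt and no reset: what is moved stays moved. The work goes in short steps, Python scripts to look and compute and a tool call to move; the robot and the scene stay as the last step left them, time stands still between calls to the robot, and variables do not carry over. Pictures are saved under pics/ and viewed, at most 10 in all, crops included, and the job is handed in when it is done.

Besides the shell and the picture viewer there is one more tool, called after ">>>" by a JSON object that holds its "name" and its "arguments". play_rows: Moves the arm, as the interface text tells. Its arguments: {"type":"object","properties":{"targets":{"type":"array"},"grip_force":{"type":"number"}},"required":["targets"]}

```bash
mkdir -p pics; python3 - <<'E'
from bench import r
import cv2,numpy as np
s=r.observe();print(s['time_s'],s['ee_pos'],np.round(s['tcp_rot'],3),s['opening'])
for n in ['top','scene']:
    p,d=r.snapshot(n);cv2.imwrite(f'pics/{n}0.png',p);np.save(f'pics/{n}0.npy',d)
    c=r.camera_info(n);print(n,c['fx'],c['fy'],c['cx'],c['cy'],np.round(c['view'],3))
E
```

```text
0.0 [ 250.50836069 -572.07147765  221.83094083] [[ 0.916  0.401 -0.001]
 [ 0.401 -0.916  0.001]
 [-0.    -0.002 -1.   ]] 0.999540486489287
top 447.14057011663084 447.14057011663084 317.73042408505904 194.32814300596587 [[ 1.520000e-01 -9.880000e-01  4.000000e-03  8.077000e+00]
 [-9.650000e-01 -1.490000e-01 -2.150000e-01  5.769810e+02]
 [ 2.130000e-01  2.900000e-02 -9.770000e-01  1.212254e+03]
 [ 0.000000e+00  0.000000e+00  0.000000e+00  1.000000e+00]]
scene 496.9383462638254 496.9383462638254 321.3553547904126 196.01446981731084 [[ 7.860000e-01  6.180000e-01 -1.500000e-02 -4.902160e+02]
 [ 3.990000e-01 -5.250000e-01 -7.520000e-01 -1.098760e+02]
 [-4.730000e-01  5.850000e-01 -6.590000e-01  1.552461e+03]
 [ 0.000000e+00  0.000000e+00  0.000000e+00  1.000000e+00]]
```

View pics/top0.png

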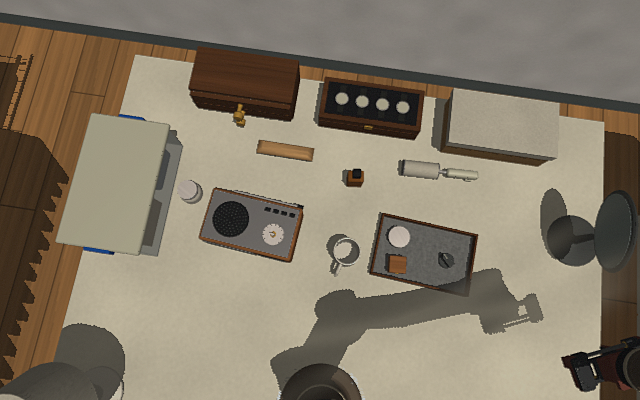

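View pics/scene0.png

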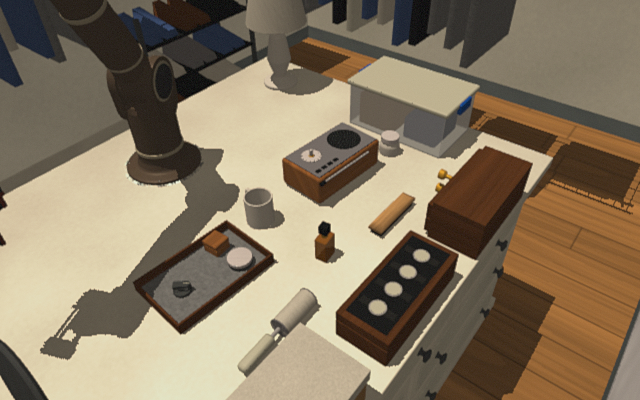

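The top view shows the knob at about (446,260) in the tray, and the radio spindle on its white scale plate at about (273,234). The mug stands between them at (345,250).

```bash
cat > h.py <<'E'
import numpy as np,cv2
from bench import r
def ray(c,u,v,z):
    V=np.array(c['view']);R=V[:3,:3];o=-R.T@V[:3,3]
    d=R.T@np.array([(u-c['cx'])/c['fx'],(v-c['cy'])/c['fy'],1.])
    return o+d*(z-o[2])/d[2]
def proj(c,P):
    V=np.array(c['view']);q=V[:3,:3]@np.array(P)+V[:3,3]
    return c['fx']*q[0]/q[2]+c['cx'],c['fy']*q[1]/q[2]+c['cy']
def rel(P,yaw=None):
    "shift to TCP target P in tool axes (mm), from the present pose"
    s=r.observe();return np.round(np.array(s['tcp_rot']).T@(np.array(P)-s['ee_pos']),2)
E
python3 - <<'E'
from h import *
c=r.camera_info('top')
print('knob',ray(c,446,260,30),'sp',ray(c,273,234,110),'jug',ray(c,345,248,85))
p=cv2.imread('pics/top0.png')
cv2.imwrite('pics/crop0.png',np.hstack([cv2.resize(p[230:290,416:476],(400,400),interpolation=cv2.INTER_CUBIC),cv2.resize(p[204:264,243:303],(400,400),interpolation=cv2.INTER_CUBIC)]))
w=r.camera_info('wrist');print(w['fx'],w['cx'],w['cy'],np.round(w['view'],3))
E
```

```text
knob [ 443.22441809 -291.82402451   30.        ] sp [432.28376398 196.89927129 110.        ] jug [427.28714952  -0.99833196  85.        ]
288.2425061629139 319.7324006382753 201.3637553460405 [[ 4.03000e-01 -9.15000e-01 -3.00000e-03 -6.23425e+02]
 [-8.85000e-01 -3.90000e-01  2.55000e-01 -3.27520e+01]
 [-2.35000e-01 -1.00000e-01 -9.67000e-01  3.91454e+02]
 [ 0.00000e+00  0.00000e+00  0.00000e+00  1.00000e+00]]
```

View pics/crop0.png

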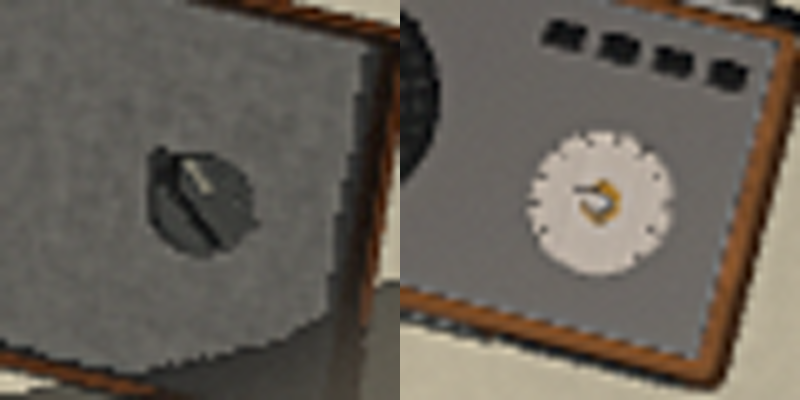

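The crop shows the knob's white line at its upper left, so the nose points up-left, at a yaw of about 43°. The spindle's dark edge looks to be upper left but is too coarse to use. I'll take closer looks with the wrist camera, over the knob first.

>>> {"name": "play_rows", "arguments": {"targets": [[[0.036,-0.022,0,0,1],[0.036,-0.022,0,0,1],[0.036,-0.022,0,0,1],[0.036,-0.023,0,0,1],[0.036,-0.022,0,0,1],[0.036,-0.023,0,0,1],[0.036,-0.022,0,0,1],[0.036,-0.022,0,0,1]]]}}

```text
time_s: 0.9
ee_pos: [443.6, -292.3, 222.5]
tcp_rot: [[0.916, 0.401, -0.0], [0.401, -0.916, 0.0], [-0.0, -0.0, -1.0]]
contact_force: [0.3, -0.5, -0.7]
opening: 1.0
grip_force: 0.0
```

```bash
cat > look.py <<'E'
import sys,pickle
from h import *
n=sys.argv[1];r.snapshot('wrist')
s=r.observe();c=r.camera_info('wrist');p,d=r.snapshot('wrist')
pickle.dump((s,c,p,d),open(f'pics/{n}.pkl','wb'))
print(s['time_s'],np.round(s['ee_pos'],1),np.round(s['tcp_rot'],3).tolist())
x,y,z=map(float,sys.argv[2:5]);u,v=proj(c,[x,y,z]);print('pix',u,v)
u,v=int(u),int(v);w=int(sys.argv[5])
cv2.imwrite(f'pics/{n}.png',cv2.resize(p[max(v-w,0):v+w,max(u-w,0):u+w],(600,600),interpolation=cv2.INTER_CUBIC))
E
python3 look.py knob1 443 -292 32 40
```

```text
0.95 [ 448.3 -285.1  222.6] [[0.913, 0.409, 0.002], [0.408, -0.913, 0.004], [0.003, -0.002, -1.0]]
pix 323.9537709953359 189.2145565954994
```

View pics/knob1.png

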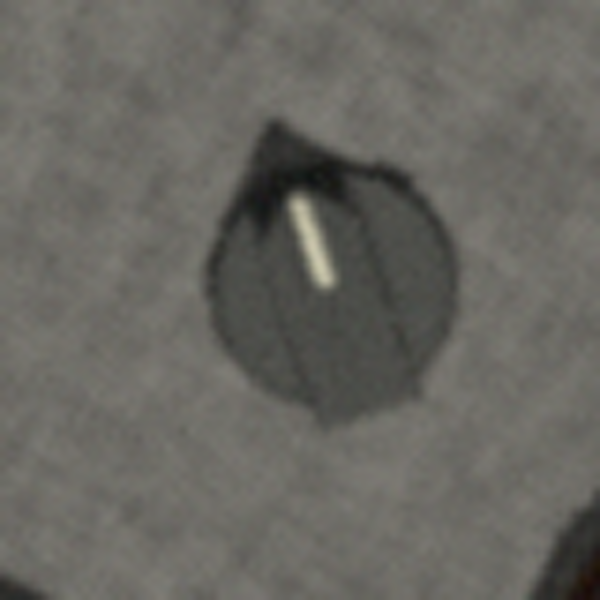

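The wrist view shows the knob's centre near crop (325,275). The nose is up-left with its tip at about (275,122), giving a yaw of about 43°. Before grasping I'll look at the spindle.

>>> {"name": "play_rows", "arguments": {"targets": [[[0.0116,-0.0282,0,0,1],[0.0116,-0.0282,0,0,1],[0.0116,-0.0282,0,0,1],[0.0116,-0.0282,0,0,1],[0.0116,-0.0282,0,0,1],[0.0116,-0.0282,0,0,1],[0.0116,-0.0282,0,0,1],[0.0116,-0.0282,0,0,1]]]}}

```text
time_s: 1.8
ee_pos: [437.2, -49.5, 222.5]
tcp_rot: [[0.916, 0.401, -0.0], [0.401, -0.916, -0.0], [-0.0, 0.0, -1.0]]
contact_force: [0.1, 1.3, 0.0]
opening: 1.001
grip_force: 0.0
```

>>> {"name": "play_rows", "arguments": {"targets": [[[0.0133,-0.0322,0,0,1],[0.0133,-0.0322,0,0,1],[0.0133,-0.0322,0,0,1],[0.0133,-0.0322,0,0,1],[0.0133,-0.0322,0,0,1],[0.0133,-0.0322,-0.015,0,1],[0.0133,-0.0322,-0.015,0,1],[0,0,0,0,1]]]}}

```text
time_s: 2.6
ee_pos: [432.5, 198.5, 254.4]
tcp_rot: [[0.914, 0.406, 0.002], [0.406, -0.914, 0.003], [0.003, -0.002, -1.0]]
contact_force: [0.2, 0.2, -0.5]
opening: 0.999
grip_force: 0.0
```

```bash
python3 look.py spin1 432 197 120 40; python3 -c "
from h import *;s=r.observe();print(s['q'],s['ee_pos'])"
```

```text
2.65 [432.5 195.6 253.2] [[0.915, 0.404, 0.001], [0.404, -0.915, 0.001], [0.001, -0.001, -1.0]]
pix 319.0302174677287 193.18346633075404
[-0.02423668  0.1690499  -0.55896816  1.87888308  0.09940497  1.12125734
 -1.77692866] [432.46573715 193.68156267 252.45355612]
```

View pics/spin1.png

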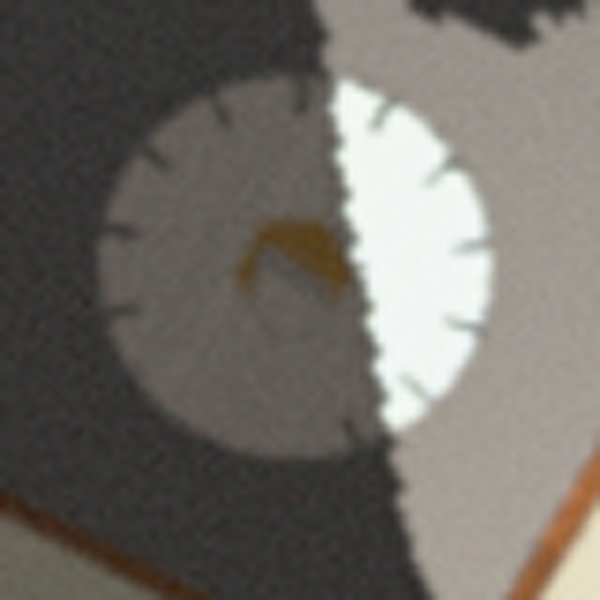

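The spindle and nut sit at crop (295,280), with the flat facing up-right at a yaw of about -10° and half of it in the gripper's shadow. I'll turn the tool to about -9° and look again lower down, with the camera straight above.

>>> {"name": "play_rows", "arguments": {"targets": [[[0,0,0,8.3,1],[0,0,0,8.3,1],[0,0,0,8.3,1],[0,0,0,8.1,1],[-0.02,0,0.025,0,1],[-0.02,0,0.025,0,1],[-0.02,0,0.025,0,1],[0,0,0,0,1]]]}}

```text
time_s: 3.5
ee_pos: [369.8, 200.7, 174.6]
tcp_rot: [[0.987, -0.163, -0.006], [-0.163, -0.987, -0.004], [-0.005, 0.005, -1.0]]
contact_force: [-0.1, 0.3, 0.7]
opening: 0.997
grip_force: 0.0
```

```bash
python3 -c "
from h import *
for i in range(4): r.snapshot('top')";python3 look.py spin2 432 197 120 40; python3 -c "
from h import *;s=r.observe();print(s['q'],s['ee_pos'])"
```

```text
3.75 [374.9 203.3 178.6] [[0.986, -0.164, 0.002], [-0.164, -0.986, 0.001], [0.002, -0.001, -1.0]]
pix 316.0994748253858 141.21776257472982
[-0.12806843  0.16063809 -0.52828311  2.07792188  0.10159704  0.92531022
 -2.44729905] [374.72072698 203.38307363 178.53477352]
```

View pics/spin2.png

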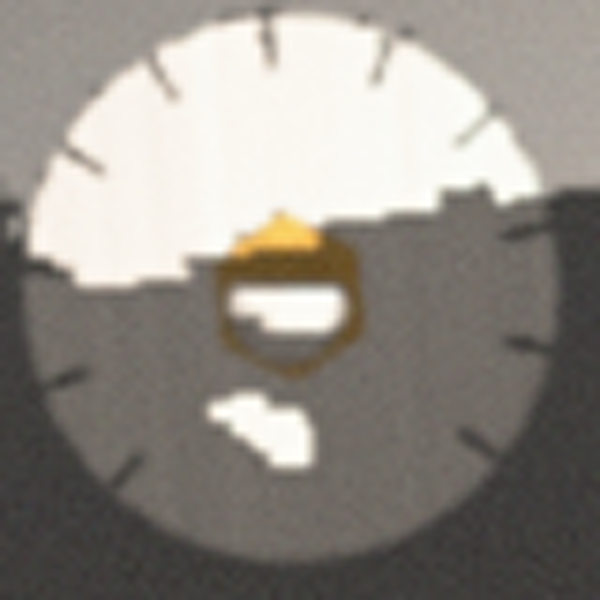

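The D-shaped spindle shows clearly. Its flat is the top edge at crop row ~286, spanning columns 228 to 350, nearly horizontal, so the flat faces along tool x at a yaw of about -9.5°. The axis is at about crop (289,302). I'll refine the edge and the knob estimate.

```bash
python3 - <<'E'
from h import *
import pickle
s,c,p,d=pickle.load(open('pics/spin2.pkl','rb'))
g=cv2.cvtColor(p,cv2.COLOR_BGR2GRAY).astype(float);b=p[:,:,0].astype(float)
u0,v0=276,101
xs,ys=[],[]
for u in range(u0+33,u0+46):
    col=b[v0+33:v0+42,u];dd=np.diff(col);k=np.argmax(dd);
    w=np.clip(dd[max(k-1,0):k+2],0,None);ys.append(v0+33+.5+(np.arange(max(k-1,0),max(k-1,0)+len(w))*w).sum()/w.sum());xs.append(u)
print(np.round(ys,2))
m,q=np.polyfit(xs,ys,1)
A=ray(c,xs[0],m*xs[0]+q,120);B=ray(c,xs[-1],m*xs[-1]+q,120)
t=(A-B);print('flat normal yaw',np.degrees(np.arctan2(-t[0],t[1]))) 
for uv in [(289,302),(228,290),(350,288),(289,286),(289,364)]:print(ray(c,u0+uv[0]/7.5-.4,v0+uv[1]/7.5-.4,120).round(1))
print('depth',d[139:145,310:320].round(1).min(),)
# hex nut: brass mask centre
h=cv2.cvtColor(p,cv2.COLOR_BGR2HSV);mk=cv2.inRange(h[101:181,276:356],(10,110,40),(35,255,255))
mk=cv2.morphologyEx(mk,cv2.MORPH_OPEN,np.ones((2,2)));hu=cv2.convexHull(cv2.findNonZero(mk));M=cv2.moments(hu)
print('nut',cv2.boundingRect(hu),ray(c,u0+M['m10']/M['m00'],v0+M['m01']/M['m00'],102).round(1))
# scale plate circle
s1,c1,p1,_=pickle.load(open('pics/knob1.pkl','rb'))
U,V=323-40,189-40
cc=lambda x,y:ray(c1,U+x/7.5-.4,V+y/7.5-.4,32)
N,E_,a,b2=cc(275,122),cc(368,408),cc(296,195),cc(328,287)
print(N,E_,'c',E_+(N-E_)*19/41,np.degrees(np.arctan2((a-b2)[1],(a-b2)[0])),np.degrees(np.arctan2((N-E_)[1],(N-E_)[0])),np.linalg.norm(N-E_))
E
```

```text
[138.72 138.73 138.71 138.73 138.75 138.65 138.69 138.68 138.66 138.68
 138.66 138.71 138.85]
flat normal yaw -9.399723880570011
[432.5 198.4 120. ]
[434.7 204.3 120. ]
[432.9 192.1 120. ]
[434.  198.2 120. ]
[426.4 199.5 120. ]
depth 215.0
nut (30, 30, 19, 16) [433.6 196.9 102. ]
[ 468.47613342 -274.1183792    32.        ] [ 430.7202395  -308.33263798   32.        ] c [ 448.21687327 -292.47724976   32.        ] 43.32286156293668 42.18276010546691 50.95216413494068
```

>>> {"name": "play_rows", "arguments": {"targets": [[[0.0109,0.034,0,0,1],[0.0109,0.034,0,0,1],[0.0109,0.034,0,0,1],[0.0109,0.034,0,0,1],[0.0109,0.034,0,0,1],[0.0109,0.034,0,0,1],[0.0109,0.034,0,0,1],[0.0109,0.034,0,0,1]]]}}

```text
time_s: 4.6
ee_pos: [416.0, -81.1, 178.5]
tcp_rot: [[0.987, -0.163, 0.002], [-0.163, -0.987, -0.0], [0.002, 0.0, -1.0]]
contact_force: [0.7, 1.1, -0.8]
opening: 1.0
grip_force: 0.0
```

>>> {"name": "play_rows", "arguments": {"targets": [[[0.0109,0.034,0,0,1],[0.0109,0.034,0,0,1],[0.0109,0.034,0,0,1],[0.0109,0.034,0,0,1],[0.0109,0.034,0,0,1],[0.0109,0.034,0,0,1],[0,0,0,-6.6,1],[0,0,0,-6.6,1]]]}}

```text
time_s: 5.4
ee_pos: [446.6, -293.0, 177.9]
tcp_rot: [[0.998, 0.069, 0.0], [0.069, -0.998, -0.001], [0.0, 0.001, -1.0]]
contact_force: [-0.5, 0.4, -0.5]
opening: 1.0
grip_force: 0.0
```

>>> {"name": "play_rows", "arguments": {"targets": [[[0,0,0,-6.6,1],[0,0,0,-6.6,1],[0,0,0,-6.6,1],[0,0,0,-6.6,1],[0,0,0,-6.6,1],[0,0,0,-6.6,1],[0,0,0,0,1],[0,0,0,0,1]]]}}

```text
time_s: 6.2
ee_pos: [446.7, -291.6, 178.0]
tcp_rot: [[0.729, 0.685, 0.001], [0.685, -0.729, -0.0], [0.0, 0.001, -1.0]]
contact_force: [-0.3, 0.5, 0.2]
opening: 0.999
grip_force: 0.0
```

```bash
python3 look.py knob2 447 -292 32 40; python3 -c "
from h import *;s=r.observe();print(s['q'],s['ee_pos'])"
```

```text
6.25 [ 446.6 -291.4  177.9] [[0.728, 0.685, 0.0], [0.685, -0.728, -0.0], [0.0, 0.001, -1.0]]
pix 320.9644598943773 190.86298724571412
[ 0.7110842   0.31798459 -0.27637918  1.85797788  0.10312141  0.97897561
 -0.42502012] [ 446.63744437 -291.28585355  177.86403921]
```

View pics/knob2.png

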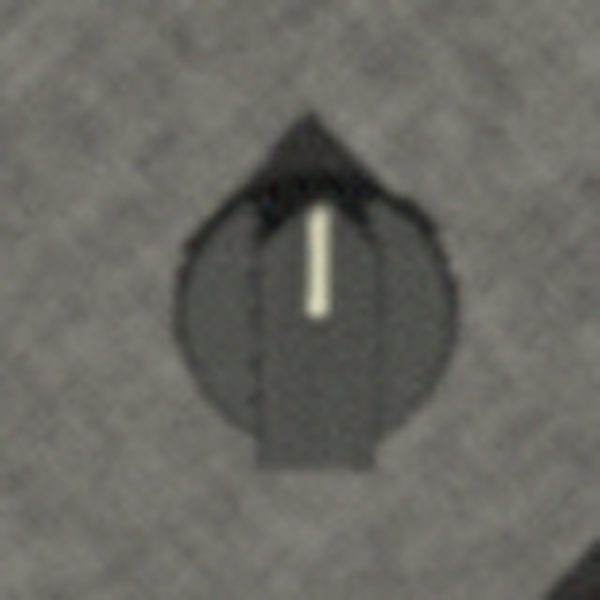

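The tool is aligned with the knob: the bar is vertical (crop columns 257–378), the blunt end is at row 468, and the bar's top centre is at about (317.5,340).

```bash
python3 - <<'E'
from h import *
import pickle
s,c,p,d=pickle.load(open('pics/knob2.pkl','rb'))
R=np.array(s['tcp_rot'])
P=lambda x,y:(R.T@(ray(c,280+x/7.5-.4,150+y/7.5-.4,32)-s['ee_pos'])).round(2)
for q in [(317.5,340),(257,400),(378,400),(317.5,468),(318,193),(317.5,205),(316.5,318)]:print(q,P(*q))
print(d[190:200,318:326].mean(),rel([446.6,-291.4,0]))
E
```

```text
(317.5, 340) [ -4.72   1.67 145.91]
(257, 400) [-13.87  -7.26 145.9 ]
(378, 400) [-13.84  10.66 145.91]
(317.5, 468) [-24.37   1.74 145.91]
(318, 193) [ 17.1    1.67 145.91]
(317.5, 205) [ 15.34   1.6  145.91]
(316.5, 318) [ -1.41   1.51 145.91]
316.4366 [-1.1000e-01 -2.0000e-02  1.7786e+02]
```

>>> {"name": "play_rows", "arguments": {"targets": [[[-0.005,0.0017,0.02,0,0.3],[0,0,0.025,0,0.3],[0,0,0.025,0,0.3],[0,0,0.025,0,0.3],[0,0,0.025,0,0.3],[0,0,0.02,0,0.3],[0,0,0.01,0,0.3],[0,0,0,0,0.3]]]}}

```text
time_s: 7.1
ee_pos: [443.5, -295.2, 26.6]
tcp_rot: [[0.726, 0.687, -0.002], [0.687, -0.726, 0.001], [-0.001, -0.002, -1.0]]
contact_force: [0.3, 0.0, -0.0]
opening: 0.65
grip_force: 0.0
```

>>> {"name": "play_rows", "arguments": {"targets": [[[0,0,0.005,0,0.3],[0,0,0.004,0,0.3],[0,0,0.002,0,0.3],[0,0,0,0,0],[0,0,0,0,-0.5],[0,0,0,0,-1],[0,0,0,0,-1],[0,0,0,0,-1]]], "grip_force": 40}}

```text
time_s: 7.9
ee_pos: [444.1, -295.7, 16.8]
tcp_rot: [[0.726, 0.688, 0.0], [0.688, -0.726, -0.0], [0.0, 0.0, -1.0]]
contact_force: [-0.1, 0.5, -0.1]
opening: 0.234
grip_force: 0.0
```

>>> {"name": "play_rows", "arguments": {"targets": [[[0,0,0,0,-1],[0,0,0,0,-1],[0,0,0,0,-1],[0,0,0,0,-1],[0,0,-0.005,0,-1],[0,0,-0.015,0,-1],[0,0,-0.025,0,-1],[0,0,-0.03,0,-1]]]}}

```text
time_s: 8.7
ee_pos: [443.1, -295.0, 91.7]
tcp_rot: [[0.726, 0.688, -0.002], [0.688, -0.726, 0.002], [-0.001, -0.003, -1.0]]
contact_force: [1.5, -0.2, -0.7]
opening: 0.203
grip_force: 40.0
```

>>> {"name": "play_rows", "arguments": {"targets": [[[0,0,-0.03,0,-1],[0,0,-0.03,0,-1],[0,0,-0.03,0,-1],[0,0,-0.005,0,-1],[0,0,0,0,-1],[0,0,0,0,-1],[0,0,0,0,-1],[0,0,0,0,-1]]]}}

```text
time_s: 9.5
ee_pos: [443.5, -295.2, 185.4]
tcp_rot: [[0.726, 0.688, -0.002], [0.688, -0.726, 0.001], [-0.001, -0.002, -1.0]]
contact_force: [-0.9, -0.7, -0.8]
opening: 0.204
grip_force: 40.0
```

```bash
python3 look.py held1 445 -295 197 60;python3 -c "
from h import *
s,c,p,d=__import__('pickle').load(open('pics/held1.pkl','rb'));print(proj(c,s['ee_pos']),s['q'],s['contact_force']);cv2.imwrite('pics/held1b.png',p)"
```

```text
9.55 [ 443.6 -295.3  185.6] [[0.726, 0.688, -0.002], [0.688, -0.726, 0.001], [-0.0, -0.002, -1.0]]
pix 321.83667258247107 249.20971580306582
(np.float64(320.5717872179182), np.float64(243.23491790868937)) [ 0.72335271  0.31064926 -0.27924575  1.84798048  0.10004965  0.998451
 -0.40990398] [ 0.38937904  0.49721806 -0.45624626]
```

View pics/held1b.png

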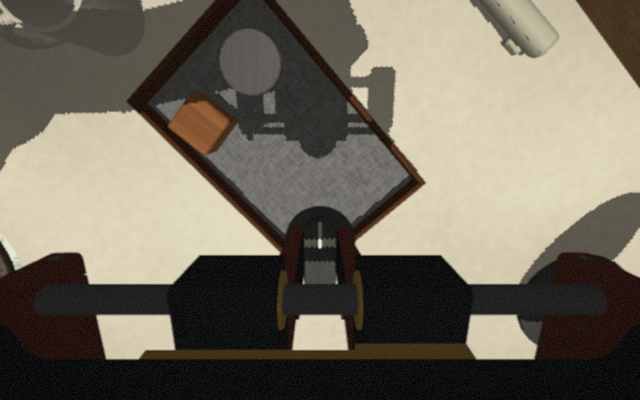

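The knob is held straight, its white line at column ~319.5 between the fingers. I'll carry it to the spindle and view that again at the present yaw. Two yaws let me cancel the wrist camera's bias.

>>> {"name": "play_rows", "arguments": {"targets": [[[0.017,-0.0229,0,0,-1],[0.017,-0.0229,0,0,-1],[0.017,-0.0229,0,0,-1],[0.017,-0.0229,0,0,-1],[0.017,-0.0229,0,0,-1],[0.017,-0.0229,0,0,-1],[0.017,-0.0229,0,0,-1],[0.017,-0.0229,0,0,-1]]]}}

```text
time_s: 10.4
ee_pos: [416.5, -68.0, 186.5]
tcp_rot: [[0.726, 0.688, -0.0], [0.688, -0.726, -0.0], [-0.0, -0.0, -1.0]]
contact_force: [1.2, 0.5, -1.5]
opening: 0.203
grip_force: 40.0
```

>>> {"name": "play_rows", "arguments": {"targets": [[[0.017,-0.0229,0,0,-1],[0.017,-0.0229,0,0,-1],[0.017,-0.0229,0,0,-1],[0.017,-0.0229,0,0,-1],[0.017,-0.0229,0,0,-1],[0.017,-0.0229,0,0,-1],[0.017,-0.0229,0,0,-1],[0.017,-0.0229,0.005,0,-1]]]}}

```text
time_s: 11.2
ee_pos: [389.6, 158.7, 181.9]
tcp_rot: [[0.726, 0.688, 0.001], [0.688, -0.726, 0.0], [0.001, 0.001, -1.0]]
contact_force: [0.6, 0.6, -1.5]
opening: 0.201
grip_force: 40.0
```

>>> {"name": "play_rows", "arguments": {"targets": [[[0,0,0,0,-1],[0,0,0,0,-1],[0,0,0,0,-1],[0,0,0,0,-1],[0,0,0,0,-1],[0,0,0,0,-1],[0,0,0,0,-1],[0,0,0,0,-1]]]}}

```text
time_s: 12.0
ee_pos: [389.6, 157.3, 181.7]
tcp_rot: [[0.726, 0.688, 0.0], [0.688, -0.726, -0.0], [0.0, 0.0, -1.0]]
contact_force: [-0.0, 1.0, -0.6]
opening: 0.202
grip_force: 40.0
```

```bash
python3 look.py spin3 432.5 198.4 120 40; python3 -c "
from h import *;import pickle
a=pickle.load(open('pics/spin3.pkl','rb'))[2];b=pickle.load(open('pics/held1.pkl','rb'))[2]
c3=cv2.imread('pics/spin3.png')
cv2.imwrite('pics/v8.png',np.hstack([cv2.resize(c3,(400,400)),cv2.resize(b[195:275,280:360],(400,400),interpolation=cv2.INTER_CUBIC)]))"
```

```text
12.05 [389.6 157.4 181.7] [[0.726, 0.688, 0.0], [0.688, -0.726, -0.0], [0.0, 0.0, -1.0]]
pix 320.2998194724146 138.9172436715927
```

View pics/v8.png

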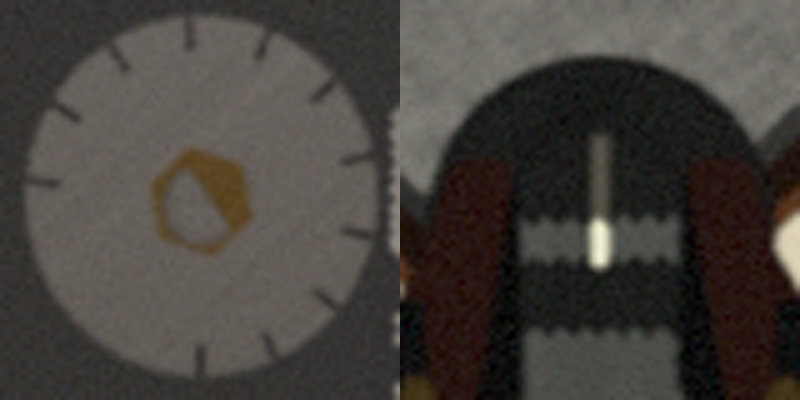

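The spindle is now evenly lit: the D flat runs from (190,167) to (230,235) in the left crop, and the scale-plate circle is centred at about (201,197). In the right crop the held knob's line is at column 600, rows 133–268. I'll fit the plate circle at both yaws to get the bias.

```bash
cat > fit.py <<'E'
from h import *
import pickle
def plate(n,uv,Rm):
    s,c,p,d=pickle.load(open(f'pics/{n}.pkl','rb'))
    g=cv2.GaussianBlur(cv2.cvtColor(p,cv2.COLOR_BGR2GRAY),(0,0),.8).astype(np.float32)
    pts=[];rr=np.arange(Rm-5,Rm+5,.25)
    for a in np.radians(np.arange(0,360,4)):
        x=(uv[0]+rr*np.cos(a)).astype(np.float32)[None];y=(uv[1]+rr*np.sin(a)).astype(np.float32)[None]
        v=cv2.remap(g,x,y,cv2.INTER_LINEAR)[0];k=np.argmin(np.gradient(v));pts.append((x[0,k],y[0,k]))
    pts=np.array(pts,np.float32)
    for _ in range(4):
        (cx,cy),ax,an=cv2.fitEllipse(pts);e=np.hypot(*(pts-[cx,cy]).T);m=abs(e-np.median(e))<1.2;pts=pts[m]
    return s,c,p,(cx,cy),ax,len(pts)
if __name__=='__main__':
    o=[]
    for n,uv,R in [('spin2',(314.5,139.5),35.5),('spin3',(320.2,138.2),35.2)]:
        s,c,p,q,ax,k=plate(n,uv,R);P=ray(c,*q,100.5);o.append((P[:2],np.array(s['tcp_rot'])[:2,:2]));print(n,q,ax,k,P.round(2))
    (m1,R1),(m2,R2)=o;b=np.linalg.solve(R1-R2,m1-m2);print('bias tool',b,'spindle',m1-R1@b)
    # tip in spin3
    u0,v0=320-40,138-40
    f=lambda x,y,z:ray(c,u0+x/5-.4,v0+y/5-.4,z)
    A,B=f(190,167,120),f(230,235,120);t=A-B;print('flat yaw',np.degrees(np.arctan2(-t[0],t[1])))
    n=np.array([-t[1],t[0]])/np.hypot(*t[:2]);n=n if n[0]>0 else -n;print('axis by flat',(A+B)[:2]/2-1.5*n,'len',np.linalg.norm(t),'nut',f(201,201,102))
    # in hand
    s,c,p,d=pickle.load(open('pics/held1.pkl','rb'));R=np.array(s['tcp_rot']);z=s['ee_pos'][2]+15.2
    for v in (221.6,248.6):print('line',(R.T@(ray(c,319.6,v-.4,z)-s['ee_pos'])).round(2))
    s,c,p,d=pickle.load(open('pics/knob2.pkl','rb'));R=np.array(s['tcp_rot']);
    h=cv2.inRange(p[150:230,280:360],(110,130,130),(255,255,255));ys,xs=np.nonzero(h);print(xs.min(),xs.max(),ys.min(),ys.max())
    for v in (ys.min()-.5,ys.max()+.5):print((R.T@(ray(c,280+xs.mean(),150+v,32)-s['ee_pos'])).round(2))
E
python3 fit.py
```

```text
spin2 (314.2656555175781, 138.95314025878906) (71.14569091796875, 73.04219818115234) 87 [433.09 198.62 100.5 ]
spin3 (319.8070068359375, 136.68711853027344) (70.31938934326172, 72.31327056884766) 90 [432.91 199.34 100.5 ]
bias tool [0.8328475  0.03980609] spindle [432.27716843 198.79663851]
flat yaw -15.361209584575285
axis by flat [432.33067165 198.61950989] len 11.83302332483142 nut [432.29793043 198.76519625 102.        ]
line [ 19.26  -0.59 -15.21]
line [  3.5   -0.57 -15.2 ]
41 48 17 41
[ 26.68   1.81 145.91]
[ -0.85   1.91 145.91]
```

```bash
python3 - <<'E'
from h import *
import pickle
s,c,p,d=pickle.load(open('pics/held1.pkl','rb'));R=np.array(s['tcp_rot'])
g=cv2.GaussianBlur(cv2.cvtColor(p,cv2.COLOR_BGR2GRAY),(0,0),.7).astype(float)
pts=[]
for u in range(304,338,2):
    k=200+np.argmin(np.diff(g[200:216,u]));pts.append((R.T@(ray(c,u,k+.5,s['ee_pos'][2]-2.8)-s['ee_pos']))[:2])
pts=np.array(pts)
from scipy.optimize import least_squares
f=least_squares(lambda q:np.hypot(*(pts-q).T)-22,[0,0],loss='soft_l1',f_scale=.3);print('knob centre by skirt',f.x,np.abs(f.fun).max())
s,c,p,d=pickle.load(open('pics/spin3.pkl','rb'))
h=cv2.cvtColor(p,cv2.COLOR_BGR2HSV)
S=cv2.GaussianBlur(h[:,:,1],(0,0),.6)
print(h[125:152,308:334,1])
E
```

```text
knob centre by skirt [ 0.92277973 -0.3372268 ] 0.2686416510580294
[[ 23  26  18  23  25  23  28  25  23  26  27  20  15  29  26  24  20  32
   24  25  24  32  25  26  30  22]
 [ 28  26  26  28  27  23  20  29  27  30  31  27  34  22  20  18  30  29
   27  30  20  26  22  22  23  18]
 [ 25  23  25  15  22  26  27  29  39  56  70  53  49  38  28  32  23  27
   20  27  23  30  26  28  24  25]
 [ 21  28  23  26  27  31  22  40  77 118 146 119  92  69  53  44  35  30
   23  32  28  28  23  24  25  25]
 [ 28  28  26  23  23  27  42  74 123 159 162 155 173 130 125 102  73  54
   41  33  33  21  27  25  28  20]
 [ 30  25  28  34  33  39  73 122 154 160 166 158 160 171 161 159 142 126
  101  70  40  34  28  35  18  26]
 [ 21  25  25  31  37  72 113 138 113 115 132 154 168 154 152 157 167 152
  163 125  86  45  25  23  25  31]
 [ 26  33  25  43  73 113 132  92  53  48  80 135 168 154 164 158 163 175
  159 152  96  36  28  26  36  18]
 [ 23  26  37  85 123 144  97  42  27  31  52 106 156 167 153 150 166 155
  178 156 115  52  23  26  22  23]
 [ 33  38  72 129 140 113  51  31  23  23  31  58 119
[... 1209 characters left out ...]
40  62  69
   68  41  34  18  28  30  23  28]
 [ 31  28  13  36  50  55  80  93  74  60  59  48  46  52  57  86  92  71
   39  30  26  23  21  28  25  25]
 [ 27  23  28  21  35  24  38  43  56  70  91  86  97 110 123 119  82  45
   28  28  26  27  26  30  31  23]
 [ 23  23  18  33  26  26  23  29  33  36  48  56  82 112 114  83  47  30
   26  26  28  30  28  34  24  29]
 [ 31  29  24  26  29  18  31  28  31  26  30  32  31  52  51  35  30  23
   29  28  15  33  22  29  23  27]
 [ 29  31  21  24  35  25  28  33  25  28  23  28  25  26  34  15  31  29
   26  29  31  29  33  27  30  29]
 [ 28  27  26  23  29  29  26  21  29  21  28  29  20  28  26  26  24  28
   25  20  23  32  22  27  26  31]]
```

```bash
python3 - <<'E'
from h import *
import pickle
s,c,p,d=pickle.load(open('pics/spin3.pkl','rb'))
S=cv2.cvtColor(p,cv2.COLOR_BGR2HSV)[:,:,1].astype(float)
P=[]
for v in range(132,143):
    row=S[v,312:330];k=next(i for i in range(4,17) if row[i]<95<=row[i+1] );P.append(ray(c,312+k+(95-row[k])/(row[k+1]-row[k]),v,120)[:2])
P=np.array(P,np.float32);vx,vy,x0,y0=cv2.fitLine(P,cv2.DIST_HUBER,0,.01,.01).ravel()
yaw=np.degrees(np.arctan2(-vx,vy));yaw=(yaw+90)%180-90;print('yaw',yaw,np.ptp(P,0))
s=r.observe();print(s['ee_pos'],np.degrees(np.arctan2(s['tcp_rot'][1][0],s['tcp_rot'][0][0])))
for y in (yaw,-9.4,-11):
    a=np.radians(y);print(y,'TCP over spindle',np.array([432.3,198.75])+1.4*np.array([np.cos(a),np.sin(a)]))
E
```

```text
yaw -11.177536 [1.8129578 8.892685 ]
[389.5251412  157.41388821 181.64667081] 43.45076577314397
-11.177536 TCP over spindle [433.67344372 198.47861037]
-9.4 TCP over spindle [433.68120103 198.52134365]
-11 TCP over spindle [433.67427806 198.48286741]
```

>>> {"name": "play_rows", "arguments": {"targets": [[[0,0,0,7.7,-1],[0,0,0,7.7,-1],[0,0,0,7.7,-1],[0,0,0,7.7,-1],[0,0,0,7.7,-1],[0,0,0,7.7,-1],[0,0,0,7.4,-1],[0,0,0,0,-1]]]}}

```text
time_s: 12.9
ee_pos: [389.5, 157.5, 181.6]
tcp_rot: [[0.984, -0.178, 0.0], [-0.178, -0.984, -0.0], [0.0, 0.0, -1.0]]
contact_force: [-0.0, 1.1, -0.9]
opening: 0.207
grip_force: 40.0
```

>>> {"name": "play_rows", "arguments": {"targets": [[[0.012,-0.016,0,0,-1],[0.012,-0.016,0,0,-1],[0.012,-0.016,0,0,-1],[0,0,0.015,0,-1],[0,0,0.015,0,-1],[0,0,0.01,0,-1],[0,0,0,0,-1],[0,0,0,0,-1]]]}}

```text
time_s: 13.7
ee_pos: [433.5, 198.4, 141.9]
tcp_rot: [[0.985, -0.175, -0.0], [-0.175, -0.985, 0.0], [-0.0, -0.0, -1.0]]
contact_force: [-0.2, 0.4, -1.3]
opening: 0.206
grip_force: 40.0
```

```bash
python3 - <<'E'
from h import *
s=r.observe();print(s['q'],s['ee_pos'],s['contact_force'],np.degrees(np.arctan2(s['tcp_rot'][1][0],s['tcp_rot'][0][0])),rel([433.7,198.5,137]))
E
```

```text
[-0.08865525  0.30302327 -0.52420077  2.01020929  0.19544684  0.87655133
 -2.46550256] [433.48279849 198.40962733 141.8550307 ] [-0.21327692  0.35360624 -1.28678342] -10.073653218056887 [ 0.2  -0.13  4.86]
```

Position and yaw match the target, so I'll go down slowly and watch the force.

>>> {"name": "play_rows", "arguments": {"targets": [[[0,0,0.005,0,-1],[0,0,0.004,0,-1],[0,0,0.002,0,-1],[0,0,0.001,0,-1],[0,0,0.001,0,-1],[0,0,0.001,0,-1],[0,0,0.001,0,-1],[0,0,0,0,-1]]]}}

```text
time_s: 14.5
ee_pos: [433.4, 198.3, 126.5]
tcp_rot: [[0.984, -0.176, -0.0], [-0.176, -0.984, -0.0], [-0.0, 0.0, -1.0]]
contact_force: [-0.2, -0.0, -1.2]
opening: 0.198
grip_force: 40.0
```

>>> {"name": "play_rows", "arguments": {"targets": [[[0,0,0.0005,0,-1],[0,0,0.0005,0,-1],[0,0,0.0005,0,-1],[0,0,0.0005,0,-1],[0,0,0.0005,0,-1],[0,0,0.0005,0,-1],[0,0,0,0,-1],[0,0,0,0,-1]]]}}

```text
time_s: 15.3
ee_pos: [433.4, 198.3, 123.6]
tcp_rot: [[0.984, -0.176, -0.0], [-0.176, -0.984, -0.0], [-0.0, 0.0, -1.0]]
contact_force: [0.2, -0.0, 0.1]
opening: 0.202
grip_force: 40.0
```

There's no resistance 4 mm past the bore's entry, so it's going on. Continuing down.

>>> {"name": "play_rows", "arguments": {"targets": [[[0,0,0.001,0,-1],[0,0,0.001,0,-1],[0,0,0.001,0,-1],[0,0,0.001,0,-1],[0,0,0.001,0,-1],[0,0,0.001,0,-1],[0,0,0,0,-1],[0,0,0,0,-1]]]}}

```text
time_s: 16.1
ee_pos: [433.4, 198.4, 117.6]
tcp_rot: [[0.984, -0.176, -0.0], [-0.176, -0.984, -0.0], [-0.0, 0.0, -1.0]]
contact_force: [0.0, -0.6, -1.2]
opening: 0.203
grip_force: 40.0
```

>>> {"name": "play_rows", "arguments": {"targets": [[[0,0,0.0005,0,-1],[0,0,0.0005,0,-1],[0,0,0.0005,0,-1],[0,0,0.0005,0,-1],[0,0,0,0,-1],[0,0,0,0,-1],[0,0,0,0,-1],[0,0,0,0,-1]]]}}

```text
time_s: 16.9
ee_pos: [433.5, 198.3, 115.7]
tcp_rot: [[0.984, -0.176, 0.0], [-0.176, -0.984, -0.0], [0.0, 0.0, -1.0]]
contact_force: [-0.1, 0.2, 0.7]
opening: 0.201
grip_force: 40.0
```

Force is just starting at 115.7, as expected for a fully seated knob. Now I'll press in.

>>> {"name": "play_rows", "arguments": {"targets": [[[0,0,0.0005,0,-1],[0,0,0.0005,0,-1],[0,0,0.0005,0,-1],[0,0,0.0005,0,-1],[0,0,0,0,-1],[0,0,0,0,-1],[0,0,0,0,-1],[0,0,0,0,-1]]]}}

```text
time_s: 17.7
ee_pos: [433.5, 198.4, 113.7]
tcp_rot: [[0.984, -0.176, 0.0], [-0.176, -0.984, 0.0], [0.0, -0.0, -1.0]]
contact_force: [-1.4, -0.3, 5.6]
opening: 0.205
grip_force: 40.0
```

>>> {"name": "play_rows", "arguments": {"targets": [[[0,0,0.0005,0,-1],[0,0,0.0005,0,-1],[0,0,0.0005,0,-1],[0,0,0,0,-1],[0,0,0,0,-1],[0,0,0,0,-1],[0,0,0,0,-1],[0,0,0,0,-1]]]}}

```text
time_s: 18.5
ee_pos: [433.5, 198.4, 112.3]
tcp_rot: [[0.984, -0.176, 0.0], [-0.176, -0.984, -0.0], [0.0, -0.0, -1.0]]
contact_force: [-2.1, -1.4, 7.0]
opening: 0.201
grip_force: 40.0
```

>>> {"name": "play_rows", "arguments": {"targets": [[[0,0,0.0003,0,-1],[0,0,0.0003,0,-1],[0,0,0.0003,0,-1],[0,0,0,0,-1],[0,0,0,0,-1],[0,0,0,0,-1],[0,0,0,0,-1],[0,0,0,0,-1]]]}}

```text
time_s: 19.3
ee_pos: [433.5, 198.4, 111.5]
tcp_rot: [[0.984, -0.176, 0.0], [-0.176, -0.984, -0.0], [0.0, -0.0, -1.0]]
contact_force: [-2.2, -1.2, 8.2]
opening: 0.202
grip_force: 40.0
```

>>> {"name": "play_rows", "arguments": {"targets": [[[0,0,0.0003,0,-1],[0,0,0.0003,0,-1],[0,0,0.0002,0,-1],[0,0,0,0,-1],[0,0,0,0,-1],[0,0,0,0,-1],[0,0,0,0,-1],[0,0,0,0,-1]]]}}

```text
time_s: 20.1
ee_pos: [433.6, 198.4, 111.4]
tcp_rot: [[0.984, -0.176, 0.001], [-0.176, -0.984, -0.0], [0.001, 0.0, -1.0]]
contact_force: [-3.4, -1.7, 16.0]
opening: 0.199
grip_force: 40.0
```

The stop is reached: force jumped to 16 N while the TCP stayed at 111.4. That height matches a fully seated, pressed knob, so I'm handing in.

```bash
python3 -c "
from bench import r
print(r.job_done())"
```

```text
the job is handed in; nothing more can be done
None
```

The knob is on the spindle with its nose to the flat, and I handed the job in at about 20 s, still gripping it at 40 N and pressing it to its stop with about 16 N; the hand-in returned no verdict.

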